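Open the combination padlock on the decorator's tool case and hold it up

TASK

Swing the hasp strap off the padlock's shackle, well round to the side, then turn the padlock's dial, click by click, until its pointer clicks in at the mark beside the shackle, and then pull the shackle out to its stop. Lift the opened padlock out of its seat and finish still holding it, still and clear of everything, with all of it at least 10 cm above the case's lid; the shackle stays pulled open, and the things standing around are left where they are.

Things in the scene. Friction and masses are not known exactly. Their poses are not given: they have to be found in the camera images.
- case: flat aluminium tool case, fixed, lid shut; 250 (x) x 340 (y) x 75 mm high. Origin at table level straight below the dial of the seated padlock; x to the case's rear (away from the robot at yaw 0), y to its left, z up. Lid's top: 75 mm above the origin. A steel kerb on the lid, 7 high, 4 thick (outside 67 x 75), frames the padlock's body with 1 to 1.5 play
- hasp (a joint): steel strap, 140 mm long, 16 wide, 4 thick, swinging level about an upright pivot. Near 0 it lies along case -y, across and above the shackle, its end on a catch block. Grows to 1.75 rad as its knob end swings to case -x (towards the robot), clockwise from above, over the case's front edge. Stays where left (about 1 N at the knob). Off from 1.2 rad; beyond 1.5 clear of the shackle's way
- hasp_knob (a point): middle of the upright round knob on the strap near its free end: 14 across, 24 tall, from 26.5 to 50.5 above the lid (this point is 40.5 above the lid); 120 from the pivot
- hasp_pivot (a point): the strap's pivot at case x -45, y +75 mm, at the strap's upper face, 26.5 above the lid (strap's underside 22.5). The catch block stands at case x -45, y -63: 28 (x) x 14 (y), 21 high, with a lip 28 high on its +x side
- lock: brass combination padlock lying flat in its seat, about 0.4 kg; body 56 (x) x 66 (y) x 28 mm thick. Origin at the centre of its underside, on the dial's axis; z is that axis (up); the shackle lies towards -x. In the seat its axes are those of the case. A small raised mark on its top, 23 from the axis on the -x side, beside the shackle
- dial (a joint): round black dial on the padlock: 36 mm across, from 28 to 46 above its underside. Rad, counterclockwise from above positive. At 0 and at 6.283 (full turn) its raised steel pointer lies to the padlock's -x, at the mark: only there (within 0.13) is the shackle free. Turns from -1.0 to 7.28. 18 clicks a turn (every 0.349); each notch holds about 0.06 N m and draws the released dial in
- dial_top (a point): centre of the dial's top face, 46 above the padlock's underside
- shackle (a joint): the U-shaped steel shackle's slide, m: 0 shut, 0.018 at its stop, pulled out along the padlock's -x; friction about 2.5 N, no spring. Blocked after 2 to 4 mm of play unless the dial is at the mark; once out it also keeps the dial there
- shackle_mid (a point): point midway between the shackle's two legs, 20 mm in front of the padlock's body (when shut), at the legs' mid height, 17 above the padlock's underside. Legs: 8 thick round bar, 46 over their outsides, along the padlock's x, straight to 4 beyond this point; the crossbar's centre is 14 further out (-x) than this point. Moves with the shackle
- nozzle: bystander: steel icing nozzle, cone 40 tall, 28 across, standing on the rear left of the case's lid (mm); origin at its underside's centre
- cutter: bystander: steel ring cutter, 48 across, 28 tall, on the rear right of the case's lid (mm); origin at its underside's centre
- rolling_pin: bystander: wooden rolling pin, 38 thick, 280 long, lying on the table right of the case (mm); origin at its underside's centre
- spray: bystander: small clear bottle with a white cap, 38 across, 110 tall, on the table left of the case (mm); origin at its underside's centre
- tumbler: bystander: small glass, 44 across, 45 tall, on the table left of the case (mm); origin at its underside's centre
- spatula: bystander: spatula, 200 long, lying on the table right of the case (mm); origin at its underside's centre
- card_box: bystander: cardboard box 70 x 50 x 35, on the table front left of the case (mm); origin at its underside's centre

How it is judged:
On the way, in this order (a step that is already met when the one before it is completed fails the run):
1. the hasp is swung off the shackle, to 1.2 rad or more (value of joint hasp above 1.2 rad), for 0.2 s.
2. the dial's pointer is at the mark, within 0.13 rad ((value of joint dial between -0.13 and 0.13 rad or value of joint dial between 6.15319 and 6.41319 rad)), for 0.3 s.
3. the shackle is pulled out at least 14 mm (value of joint shackle above 0.014 m), for 0.2 s.
At the end, for the whole second after the job is handed in: the padlock is held by the fingers (over 1 N), its origin and its shackle at least 100 mm above the lid (z over 0.175), touching neither case nor other things, still (under 0.04 m/s, 0.4 rad/s), shackle out 13 mm or more, dial within 0.2 rad of the mark, hasp at 1.15 rad or more (height (world z) of each of lock, shackle_mid above 0.175 m and value of joint shackle above 0.013 m and value of joint hasp above 1.15 rad and (value of joint dial between -0.2 and 0.2 rad or value of joint dial between 6.08319 and 6.48319 rad) and contact force between lock and the fingers above 1 N and contact force between lock and case below 0.05 N and linear speed of lock below 0.04 m/s and angular speed of lock below 0.4 rad/s and contact force between lock and nozzle below 0.05 N and contact force between lock and cutter below 0.05 N and contact force between lock and rolling_pin below 0.05 N and contact force between lock and spray below 0.05 N and contact force between lock and tumbler below 0.05 N and contact force between lock and spatula below 0.05 N and contact force between lock and card_box below 0.05 N); the arm keeps its last pose, push and grip.
It fails at once if one of the things standing around is moved over 40 mm (distance of any of nozzle, cutter, rolling_pin, spray, tumbler, spatula, card_box from where it was at the start of the episode above 0.04 m).
It also fails if it takes over 72 s, if anything falls off the work surface, if the arm or the gripper's body presses on something with over 40 N, if the wrist force passes 120 N, or if a joint passes its speed limit or range.

ROBOT

A 6-joint arm with a two-finger parallel gripper is mounted at the origin on the work surface. World frame = base frame: x ahead of the robot, y to its left, z up, the work surface at z = 0. Lengths are in m, angles in rad, forces in N, time in s.
With the tool pointing down it reaches from about 0.325 to 0.775 m from the base axis. Payload 5.5 kg.
Tool frame: the origin (TCP) lies midway between the tips of the shut fingers; the grasp point (between the pads) lies 19 mm behind it (env.grasp_offset is the distance from the TCP to the grasp point, in m); z points along the fingers, y is the line along which they close (so a half turn about z gives the same grasp; the last joint's range is limited). The gripper opens to 88 mm and grips with 3 to 60 N. Pads are 20 mm wide; open, the fingers measure 115 mm over their backs; the gripper's body (75 mm by 178 mm) begins 61 mm behind the grasp point.
Start: joints at [-1.16, 0.091, 1.231, -0, 1.82, -0.057], TCP at [0.271, -0.536, 0.223] pointing down, gripper open.
Joint ranges: [-2.87, 2.87], [-0.86, 2.18], [0.17, 2.46], [-1.51, 4.65], [0.06, 2.69], [-2.65, 2.65]. Speed limits (rad/s): [2.57, 2.57, 3.01, 3.14, 3.14, 3.14].

INTERFACE

Orientations are given as a 3x3 rotation matrix whose columns are the frame's x, y, z axes.
In Python, from bench import telemetry, capture, ticket, env gives the robot as it stands.
- The arm moves only by the tool send_rows, never from a script. Its argument "commands" is a list of rows, each a list of 3 entries, a list of its own where there are three numbers: the turn, a rotation vector about the tool's x, y, z in degrees, then the shift along the tool's x, y, z in mm, then the finger opening in mm, from 0 to 87.8. A call has 1 to 12 rows; each row is the pose to reach, as a shift and turn from the pose commanded when the call began, along the tool's axes at that moment; what a row does not reach only later rows make up. A row lasts 1/10 s, in which the tool goes at most 50 mm and 8.59 degrees, less where a joint would pass 70% of its speed; a pose out of reach is approached as far as the arm can. A call with a gripper value outside its range is refused whole. The fingers move at their own pace and stop on an object; "newtons" is the grip in N (left out, the last holds). Time passes only in rows, so rows that repeat a pose let the fingers close. It gives the time, the measured TCP pose, the force, the opening and the grip force at its end, in the units of the state.
- telemetry.read_state(): the state, without advancing time (a new reading comes with each control period).
- capture(name): name is "scene" or "top" or "wrist"; returns a dict with "img" (480x640x3 uint8, red, green, blue), "range_z" (480x640 float32, m along the optical axis (not along the pixel's ray), 0 where there is no reading), "fx", "fy", "cx", "cy" (pixels), "R" (3x3) and "t" (3): a world point X has camera coordinates R X + t. Camera axes: x right, y down, z forward; pixel columns grow to the right and rows downward; lengths in m; the calibration is good to about 2 mm. A picture is of the moment at which its call begins.
- ticket.hand_in(): hands the job in; it is judged then, once.
The state is a dict: "time_s": time; "qpos": joint angles; "qd": joint speeds; "joint_torque": joint torques, N m; "position": TCP position; "tool_rot": TCP orientation; "force": force on the tool from outside, world axes, zero at the start; "wrist_torque": the same for the moment, N m; "gripper_width": finger opening in m; "gripper_force": force on a finger pad.
Only numpy, scipy, OpenCV 4.12 (cv2) and the standard library are available. Lean on these libraries where they do the work, as an engineer would, in place of code of your own. Each camera call takes 0.05 s, during which the arm holds its last target. There are 200 camera calls.

## Working session

There is one attempt and no reset: what is moved stays moved. The work goes in short steps, Python scripts to look and compute and a tool call to move; the robot and the scene stay as the last step left them, time stands still between calls to the robot, and variables do not carry over. Pictures are saved under pics/ and viewed, at most 10 in all, crops included, and the job is handed in when it is done.

Besides the shell and the picture viewer there is one more tool, called after "Emit:" as name(argument=value, ...), one argument or row to a line, values as JSON. send_rows: Moves the arm, as the interface text tells. Its arguments: {"type":"object","properties":{"commands":{"type":"array","items":{"type":"array"}},"newtons":{"type":"number"}},"required":["commands"]}

```bash
mkdir -p pics; ls; cat > h.py <<'E'
import numpy as np,cv2
from bench import telemetry,capture,ticket,env
def snap(n,f,crop=None,s=1):
    c=capture(n); im=c["img"][:,:,::-1]
    np.savez("%s.npz"%f,**c)
    if crop: x0,y0,x1,y1=crop; im=im[y0:y1,x0:x1]
    if s!=1: im=cv2.resize(im,None,fx=s,fy=s,interpolation=cv2.INTER_CUBIC)
    cv2.imwrite("pics/%s.png"%f,im); return c
def px(c,u,v,z=None):
    "world point of pixel; on plane z if given, else by depth"
    d=np.array([(u-c["cx"])/c["fx"],(v-c["cy"])/c["fy"],1.]); R,t=np.array(c["R"]),np.array(c["t"])
    o=-R.T@t; w=R.T@d
    k=(z-o[2])/w[2] if z is not None else np.median(c["range_z"][int(v)-1:int(v)+2,int(u)-1:int(u)+2])
    return o+k*w
def tool(X):
    "world point -> tool frame (mm)"
    s=telemetry.read_state(); return 1000*np.array(s["tool_rot"]).T@(np.array(X)-np.array(s["position"]))
E
python3 - <<'E'
from h import *
c=snap("top","top1"); print(c["R"],c["t"],c["fx"])
c=snap("scene","sc1")
s=telemetry.read_state(); print(s)
E
```

```text
pics
[[-0.02213064 -0.99918992  0.03361159]
 [-0.99899985  0.02079488 -0.03958363]
 [ 0.03885261 -0.03445398 -0.99865079]] [0.03243299 0.5714277  0.92749054] 454.90228862766406
{'time_s': 0.1, 'qpos': array([-1.15970717e+00,  9.17591584e-02,  1.23175881e+00, -7.92187641e-07,
        1.81979012e+00, -5.67254854e-02]), 'qd': array([ 0.00032772, -0.0017844 , -0.00133716,  0.00075211, -0.00064692,
       -0.0006465 ]), 'joint_torque': array([ 3.45082342e-03, -4.47858024e+01, -4.07570672e+01,  7.00034550e-02,
        2.84071045e-02, -1.09295795e-04]), 'position': array([ 0.27044103, -0.53529915,  0.22163832]), 'tool_rot': array([[ 8.92556000e-01,  4.50936044e-01, -6.86204935e-04],
       [ 4.50936556e-01, -8.92554620e-01,  1.57220784e-03],
       [ 9.64897977e-05, -1.71271843e-03, -9.99998529e-01]]), 'force': array([ 1.19599883, -0.16109042,  0.7336131 ]), 'wrist_torque': array([ 0.01144443, -0.02675002, -0.01815909]), 'gripper_force': 0.0, 'gripper_width': 0.0877032562334186}
```

View pics/top1.png

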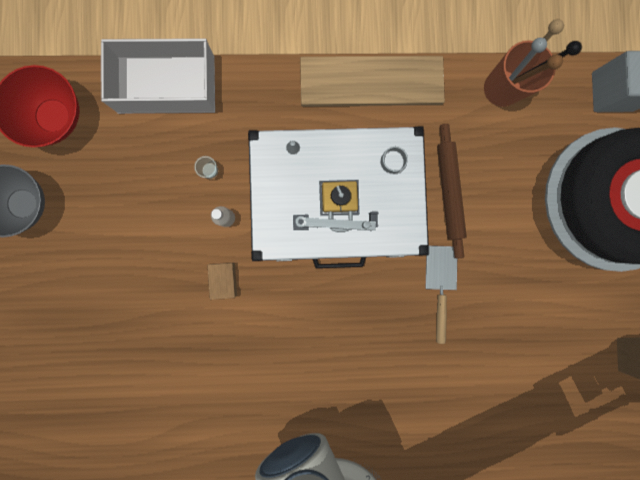

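View pics/sc1.png

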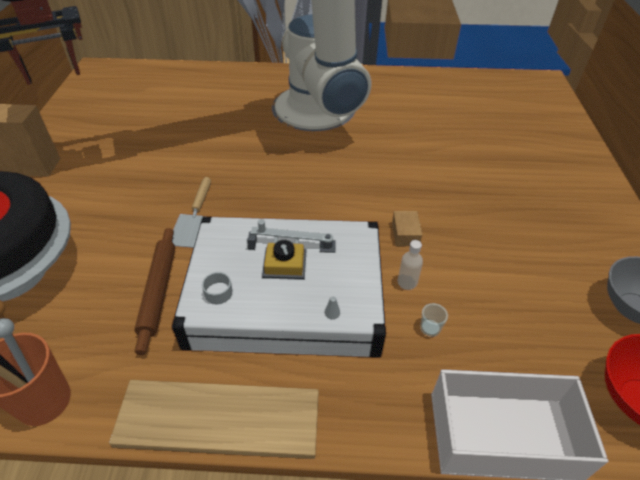

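The top view shows the case at (250–427, 128–260), the dial at (341,195), the hasp pivot at (302,222), the knob at about (371,226), and the pointer towards the rear. I'll enlarge it and compute positions.

```bash
python3 - <<'E'
from h import *
c=dict(np.load("top1.npz")); im=c["img"][:,:,::-1]
cv2.imwrite("pics/top1z.png",cv2.resize(im[165:265,280:400],None,fx=6,fy=6,interpolation=cv2.INTER_CUBIC))
for n,u,v,z in [("dial",341,195,.121),("pivot",302,222,.1015),("knob",372,226,.1255),("rl",250,130,.075),("rr",423,128,.075),("fl",252,259,.075),("fr",428,256,.075)]: print(n,px(c,u,v,z).round(4))
E
```

```text
dial [ 0.6327 -0.0208  0.121 ]
pivot [0.5859 0.0515 0.1015]
knob [ 0.5746 -0.0755  0.1255]
rl [0.7672 0.148  0.075 ]
rr [ 0.7666 -0.1886  0.075 ]
fl [0.5187 0.1482 0.075 ]
fr [ 0.5168 -0.1905  0.075 ]
```

View pics/top1z.png

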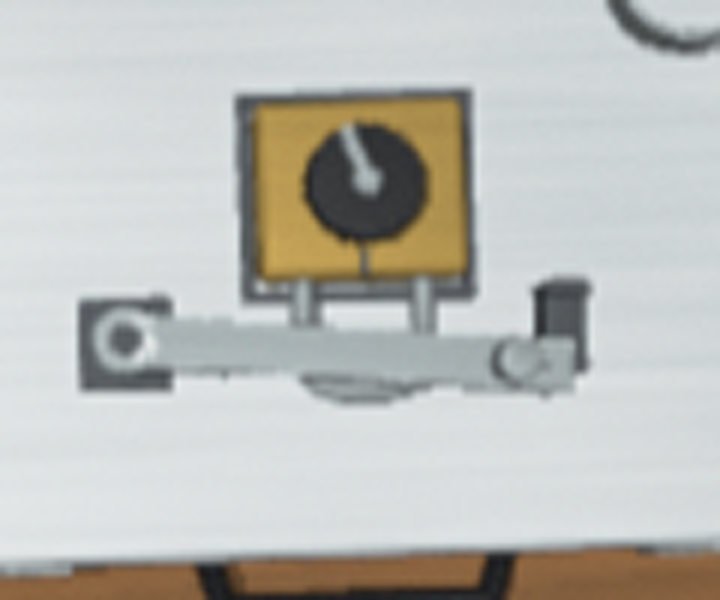

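Enlarged: dial centre at (366,183), pointer tip at (346,127), i.e. 20° left of rear, so the dial is at about 3.49 rad and needs +160°, 8 clicks ccw. Pivot at (125,340), knob base at about (520,362), so the hasp is at about 0.05 rad. Case yaw ≈ 0.

```bash
python3 - <<'E'
from h import *
print(tool([.583,-.066,.215]), tool([.6327,-.0208,.25]))
E
```

```text
[ 490.59988657 -277.91965023    7.16167115] [ 555.34562924 -295.91154282  -27.80131794]
```

Emit:
send_rows(
  commands=[
    [[0,0,-8],[45,-25,0],30],
    [[0,0,-16],[90,-50,0],30],
    [[0,0,-24],[130,-75,0],30],
    [[0,0,-32],[170,-98,0],30],
    [[0,0,-40],[215,-122,0],30],
    [[0,0,-48],[260,-147,0],30],
    [[0,0,-56],[300,-170,0],30],
    [[0,0,-63.2],[345,-195,0],30],
    [[0,0,-63.2],[390,-220,0],30],
    [[0,0,-63.2],[430,-245,0],30],
    [[0,0,-63.2],[465,-265,0],30],
    [[0,0,-63.2],[490,-278,5],30],
  ],
)

```text
time_s: 1.3
position: [0.5837, -0.0637, 0.2177]
tool_rot: [[-0.002, 1.0, 0.0], [1.0, 0.002, 0.0], [0.0, 0.0, -1.0]]
force: [0.4, -0.1, -0.2]
gripper_width: 0.0304
gripper_force: 0.0
```

```bash
python3 - <<'E'
from h import *
s=telemetry.read_state(); print(s["time_s"],s["position"],s["tool_rot"].round(3),s["qpos"].round(2))
c=snap("wrist","w1"); print(c["R"].round(3),-np.array(c["R"]).T@c["t"])
E
```

```text
1.3 [ 0.5836562  -0.06365118  0.21765621] [[-0.002  1.     0.   ]
 [ 1.     0.002  0.   ]
 [ 0.     0.    -1.   ]] [-0.17  0.05  1.28  0.    1.81 -0.17]
[[ 1.     0.004  0.001]
 [ 0.003 -0.959  0.284]
 [ 0.002 -0.284 -0.959]] [0.58360426 0.0132472  0.37876603]
```

View pics/w1.png

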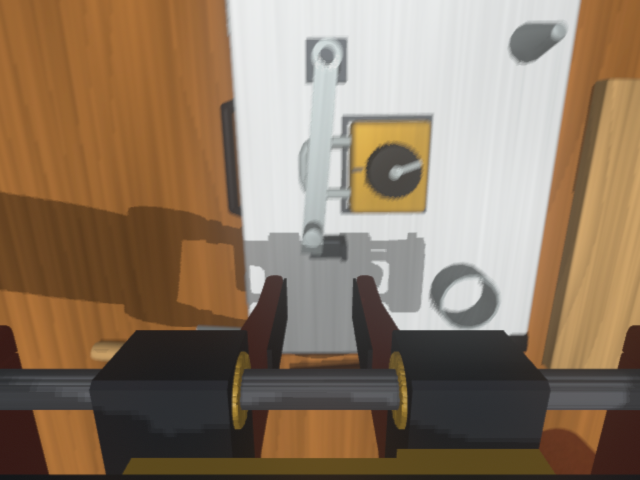

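The wrist view shows the knob top at (313,230), the pivot at (326,55), the dial centre at (393,170) and the pointer towards (420,161).

```bash
python3 - <<'E'
from h import *
c=dict(np.load("w1.npz"))
for n,u,v,z in [("knob",313,230,.1255),("pivot",326,54,.1015),("dial",393,170,.121),("tip",420,161,.121),("bodyFL",350,121,.103),("bodyFR",349,211,.103),("bodyRL",431,122,.103),("bodyRR",426,211,.103)]: print(n,px(c,u,v,z).round(4),px(c,u,v).round(4))
E
```

```text
knob [ 0.5798 -0.0578  0.1255] [ 0.5797 -0.0589  0.1214]
pivot [0.5881 0.0559 0.1015] [0.5881 0.0555 0.1037]
dial [ 0.6329 -0.0175  0.121 ] [ 0.6326 -0.0173  0.1225]
tip [ 0.6504 -0.0115  0.121 ] [ 0.6553 -0.0133  0.102 ]
bodyFL [0.6049 0.0136 0.103 ] [0.6066 0.0137 0.081 ]
bodyFR [ 0.6058 -0.0495  0.103 ] [ 0.6075 -0.0542  0.0823]
bodyRL [0.6605 0.0132 0.103 ] [0.6667 0.0132 0.0808]
bodyRR [ 0.6622 -0.0493  0.103 ] [ 0.6706 -0.056   0.0738]
```

Emit:
send_rows(
  commands=[
    [[0,0,0],[3,-4,40],30],
    [[0,0,0],[3,-4,80],30],
    [[0,0,0],[3,-4,104],30],
    [[0,0,0],[3,-4,109],30],
    [[0,0,0],[3,-4,109],18],
    [[0,0,0],[3,-4,109],18],
    [[0,0,0],[3,-4,109],18],
  ],
  newtons=10,
)

```text
time_s: 2.05
position: [0.5796, -0.0638, 0.111]
tool_rot: [[0.0, 1.0, 0.004], [1.0, -0.0, -0.001], [-0.001, 0.004, -1.0]]
force: [-0.1, -0.4, 0.4]
gripper_width: 0.018
gripper_force: 0.0
```

```bash
python3 - <<'E'
from h import *
P=np.array([.588,.057]); s=telemetry.read_state(); R=np.array(s["tool_rot"]);p=s["position"]
# pose commanded ~ measured
for i,a in enumerate(np.linspace(.07,1.68,13)):
    X=np.array([*(P-.12*np.array([np.sin(a),np.cos(a)])),p[2]])
    print(np.rad2deg(a-.07).round(1),(1000*R.T@(X-p)).round(1))
E
```

```text
0.0 [ 1.1  0.  -0. ]
7.7 [  3.3 -15.9  -0.1]
15.4 [  7.6 -31.4  -0.1]
23.1 [ 13.9 -46.2  -0.2]
30.7 [ 22.2 -60.   -0.2]
38.4 [ 32.2 -72.6  -0.3]
46.1 [ 43.8 -83.7  -0.3]
53.8 [ 56.9 -93.2  -0.4]
61.5 [  71.  -100.8   -0.4]
69.2 [  86.1 -106.5   -0.4]
76.9 [ 101.7 -110.1   -0.5]
84.6 [ 117.8 -111.6   -0.5]
92.2 [ 133.8 -110.9   -0.5]
```

Emit:
send_rows(
  commands=[
    [[0,0,7.7],[3.3,-16,0],18],
    [[0,0,15.4],[7.6,-31.4,0],18],
    [[0,0,23],[14,-46,0],18],
    [[0,0,30.7],[22,-60,0],18],
    [[0,0,38.4],[32,-72.6,0],18],
    [[0,0,46],[44,-84,0],18],
    [[0,0,53.8],[57,-93,0],18],
    [[0,0,61.5],[71,-101,0],18],
    [[0,0,69],[86,-106.5,0],18],
    [[0,0,77],[102,-110,0],18],
    [[0,0,84.6],[118,-111.6,0],18],
    [[0,0,92],[134,-111,0],18],
  ],
)

```text
time_s: 3.25
position: [0.4682, 0.0709, 0.1106]
tool_rot: [[0.999, -0.041, 0.003], [-0.041, -0.999, -0.0], [0.003, 0.0, -1.0]]
force: [0.7, -1.2, -0.7]
gripper_width: 0.0179
gripper_force: 0.4
```

Emit:
send_rows(
  commands=[
    [[0,0,0],[0,0,0],30],
    [[0,0,0],[0,0,0],40],
    [[0,0,0],[0,0,0],40],
  ],
)

```text
time_s: 3.55
position: [0.4678, 0.0699, 0.1092]
tool_rot: [[0.999, -0.033, 0.001], [-0.033, -0.999, -0.0], [0.001, 0.0, -1.0]]
force: [0.5, 0.2, 0.2]
gripper_width: 0.0382
gripper_force: 0.0
```

Emit:
send_rows(
  commands=[
    [[0,0,0],[0,0,-40],40],
    [[0,0,0],[0,0,-80],50],
    [[0,0,0],[0,0,-100],60],
    [[0,0,0],[0,0,-100],60],
    [[0,0,0],[0,0,-100],60],
  ],
)

```text
time_s: 4.05
position: [0.4676, 0.07, 0.208]
tool_rot: [[0.999, -0.035, -0.0], [-0.035, -0.999, -0.0], [-0.0, 0.0, -1.0]]
force: [-0.3, 0.2, -1.5]
gripper_width: 0.0598
gripper_force: 0.0
```

```bash
python3 - <<'E'
from h import *
s=telemetry.read_state(); print(s["position"],s["tool_rot"].round(3),s["qpos"].round(2)); print(tool([.633,-.018,.16]))
c=snap("top","t2",(270,165,400,265),6)
E
```

```text
[0.46761511 0.07000298 0.20803962] [[ 0.999 -0.035 -0.   ]
 [-0.035 -0.999 -0.   ]
 [-0.     0.    -1.   ]] [ 0.08 -0.25  1.58 -0.    1.81  1.68]
[168.34223077  82.21238658  48.02612404]
```

View pics/t2.png

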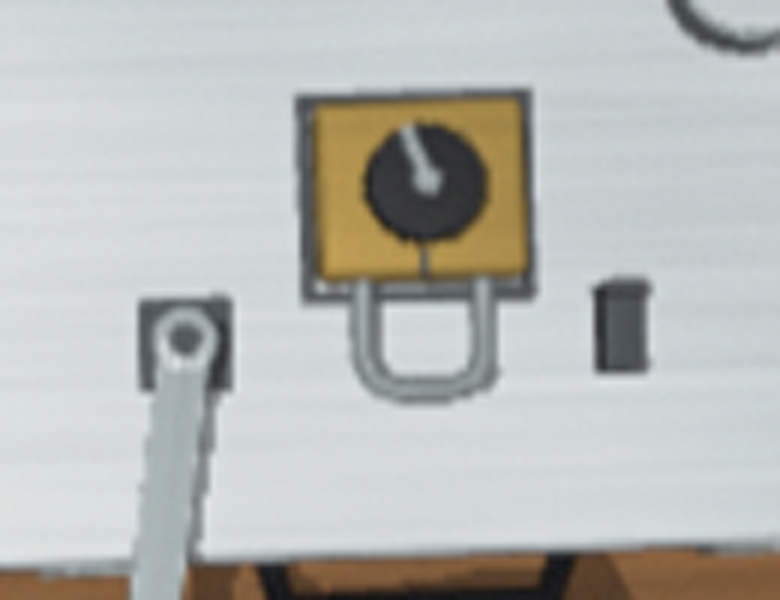

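The hasp is off, at about 1.67 rad; the pivot is at (185,340) with the strap running down, and the dial is unchanged. Next I go above the dial.

Emit:
send_rows(
  commands=[
    [[0,0,0],[42,21,0],70],
    [[0,0,0],[85,41,0],60],
    [[0,0,0],[127,62,0],60],
    [[0,0,0],[168,83,0],60],
    [[0,0,0],[168,83,40],60],
    [[0,0,0],[168,83,45],60],
    [[0,0,0],[168,83,45],60],
  ],
)

```text
time_s: 4.8
position: [0.6304, -0.0181, 0.1597]
tool_rot: [[0.999, -0.035, -0.008], [-0.035, -0.999, 0.001], [-0.008, -0.0, -1.0]]
force: [-0.4, 0.2, -0.1]
gripper_width: 0.0597
gripper_force: 0.0
```

```bash
python3 - <<'E'
from h import *
s=telemetry.read_state(); print(s["position"],s["tool_rot"].round(3))
c=snap("wrist","w2")
E
```

```text
[ 0.63043979 -0.01808417  0.15970144] [[ 0.999 -0.035 -0.008]
 [-0.035 -0.999  0.001]
 [-0.008 -0.    -1.   ]]
```

View pics/w2.png

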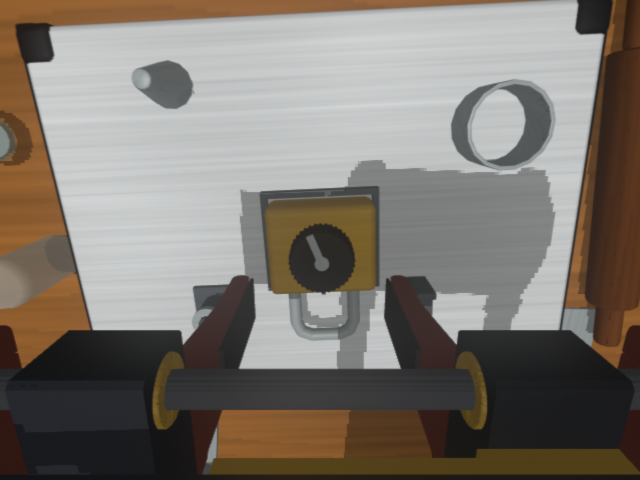

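The dial is at (321,259), centred between the fingertips at (240,280) and (398,280).

```bash
python3 - <<'E'
from h import *
c=dict(np.load("w2.npz"))
d=px(c,321.5,259,.121); print(d,px(c,321.5,259)); print(tool([d[0],d[1],.108]))
E
```

```text
[ 0.63579343 -0.02051384  0.121     ] [ 0.63604269 -0.02051814  0.12167147]
[ 4.80541168  2.50444683 54.638187  ]
```

Emit:
send_rows(
  commands=[
    [[0,0,0],[2,1.5,30],60],
    [[0,0,0],[2,1.5,50],60],
    [[0,0,0],[2,1.5,52],60],
    [[0,0,0],[2,1.5,52],45],
    [[0,0,0],[2,1.5,52],30],
    [[0,0,0],[2,1.5,52],30],
    [[0,0,0],[2,1.5,52],30],
  ],
  newtons=20,
)

```text
time_s: 5.55
position: [0.6352, -0.0196, 0.1137]
tool_rot: [[0.999, -0.035, 0.003], [-0.035, -0.999, 0.0], [0.003, -0.0, -1.0]]
force: [-0.9, 1.2, 5.1]
gripper_width: 0.0351
gripper_force: 20.0
```

Emit:
send_rows(
  commands=[
    [[0,0,0],[0,0,0],30],
    [[0,0,0],[0,0,0],30],
  ],
)

```text
time_s: 5.75
position: [0.6352, -0.0196, 0.1137]
tool_rot: [[0.999, -0.035, 0.003], [-0.035, -0.999, 0.0], [0.003, -0.0, -1.0]]
force: [-1.4, 1.2, 6.5]
gripper_width: 0.0353
gripper_force: 20.0
```

Emit:
send_rows(
  commands=[
    [[0,0,-8],[0,0,0],30],
    [[0,0,-16],[0,0,0],30],
    [[0,0,-24],[0,0,0],30],
    [[0,0,-32],[0,0,0],30],
    [[0,0,-40],[0,0,0],30],
    [[0,0,-48],[0,0,0],30],
    [[0,0,-56],[0,0,0],30],
    [[0,0,-64],[0,0,0],30],
    [[0,0,-72],[0,0,0],30],
    [[0,0,-80],[0,0,0],30],
    [[0,0,-80],[0,0,0],30],
    [[0,0,-80],[0,0,0],30],
  ],
)

```text
time_s: 6.95
position: [0.6342, -0.0179, 0.1137]
tool_rot: [[0.206, 0.979, 0.0], [0.979, -0.206, 0.003], [0.003, -0.0, -1.0]]
force: [-6.3, 6.9, 7.5]
gripper_width: 0.0353
gripper_force: 20.0
```

Emit:
send_rows(
  commands=[
    [[0,0,-8],[0,0,0],30],
    [[0,0,-16],[0,0,0],30],
    [[0,0,-24],[0,0,0],30],
    [[0,0,-32],[0,0,0],30],
    [[0,0,-40],[0,0,0],30],
    [[0,0,-48],[0,0,0],30],
    [[0,0,-56],[0,0,0],30],
    [[0,0,-64],[0,0,0],30],
    [[0,0,-72],[0,0,0],30],
    [[0,0,-80],[0,0,0],30],
    [[0,0,-80],[0,0,0],30],
    [[0,0,-80],[0,0,0],30],
  ],
)

```text
time_s: 8.15
position: [0.6329, -0.0191, 0.1137]
tool_rot: [[-0.927, 0.374, -0.003], [0.374, 0.927, 0.001], [0.003, -0.0, -1.0]]
force: [-10.5, 3.6, 10.4]
gripper_width: 0.0352
gripper_force: 20.0
```

```bash
python3 - <<'E'
from h import *
s=telemetry.read_state(); print(s["position"],s["tool_rot"].round(3),s["qpos"].round(2),s["wrist_torque"])
E
```

```text
[ 0.63294715 -0.01914366  0.11365793] [[-0.927  0.374 -0.003]
 [ 0.374  0.927  0.001]
 [ 0.003 -0.    -1.   ]] [-0.08  0.19  1.32  0.    1.64 -1.27] [ 0.44571803  1.71211823 -0.0494481 ]
```

Emit:
send_rows(
  commands=[
    [[0,0,0],[0,0,0],50],
    [[0,0,0],[0,0,0],60],
    [[0,0,0],[0,0,-20],60],
    [[0,0,0],[0,0,-60],60],
    [[0,0,0],[0,0,-90],60],
    [[0,0,0],[0,0,-90],60],
  ],
)

```text
time_s: 8.75
position: [0.6364, -0.0202, 0.2076]
tool_rot: [[-0.927, 0.375, 0.009], [0.375, 0.927, -0.001], [-0.009, 0.003, -1.0]]
force: [1.1, -0.3, 0.5]
gripper_width: 0.0602
gripper_force: 0.0
```

```bash
python3 - <<'E'
from h import *
s=telemetry.read_state(); print(s["position"],s["tool_rot"].round(3),s["force"])
c=snap("wrist","w3",(160,100,480,340),2)
E
```

```text
[ 0.63642619 -0.02016834  0.20764068] [[-0.927  0.375  0.009]
 [ 0.375  0.927 -0.001]
 [-0.009  0.003 -1.   ]] [ 1.10698023 -0.26598654  0.5326301 ]
```

View pics/w3.png

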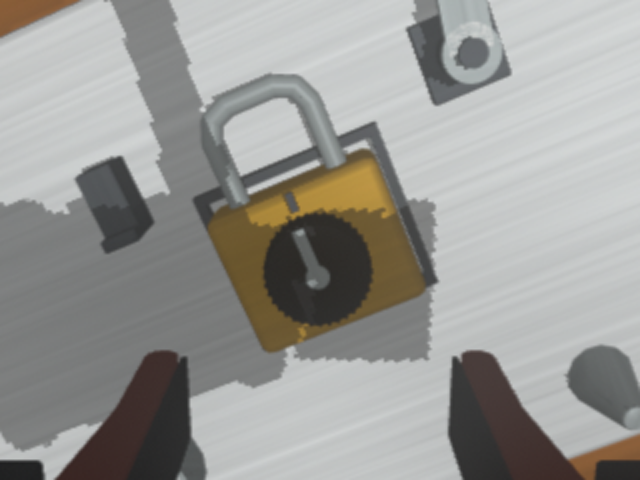

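The pointer tip at (299,232) lines up with the mark at (291,203), and the shackle is clear. Next: the shackle.

```bash
python3 - <<'E'
from h import *
c=dict(np.load("w3.npz"))
for n,u,v,z in [("dial",160+318/2,100+272/2,.121),("crossbar",160+265/2,100+88/2,.096),("legL",160+338/2,100+158/2,.096),("legR",160+237/2,100+200/2,.096)]: print(n,px(c,u,v,z).round(4))
print(tool([.587,-.0195,.14]))
E
```

```text
dial [ 0.6336 -0.0198  0.121 ]
crossbar [ 0.5725 -0.0148  0.096 ]
legL [ 6.043e-01 -4.000e-04  9.600e-02]
legR [ 0.6048 -0.0395  0.096 ]
[ 45.78520034 -17.79606081  64.28039845]
```

Emit:
send_rows(
  commands=[
    [[0,0,-8],[20,-8,0],62],
    [[0,0,-16],[45,-18,10],62],
    [[0,0,-22],[45,-18,40],62],
    [[0,0,-22],[45,-18,67],62],
    [[0,0,-22],[45,-18,67],62],
    [[0,0,-22],[45,-18,67],62],
  ],
)

```text
time_s: 9.4
position: [0.5853, -0.0197, 0.1333]
tool_rot: [[-1.0, 0.0, -0.003], [0.0, 1.0, 0.0], [0.003, 0.0, -1.0]]
force: [0.7, -0.2, 0.7]
gripper_width: 0.0618
gripper_force: 0.0
```

Emit:
send_rows(
  commands=[
    [[0,0,0],[-1,0,30],62],
    [[0,0,0],[-1,0,44],62],
    [[0,0,0],[-1,0,49],62],
    [[0,0,0],[-1,0,49],62],
    [[0,0,0],[-1,0,49],62],
  ],
)

```text
time_s: 9.9
position: [0.5876, -0.0198, 0.0869]
tool_rot: [[-1.0, 0.0, 0.002], [0.0, 1.0, -0.0], [-0.002, -0.0, -1.0]]
force: [-0.9, 0.4, 0.9]
gripper_width: 0.0619
gripper_force: 0.0
```

Emit:
send_rows(
  commands=[
    [[0,0,0],[0,0,5],62],
    [[0,0,0],[0,0,5],62],
    [[0,0,0],[0,0,5],50],
    [[0,0,0],[0,0,5],40],
    [[0,0,0],[0,0,5],40],
    [[0,0,0],[0,0,5],40],
  ],
  newtons=25,
)

```text
time_s: 10.5
position: [0.587, -0.0198, 0.0809]
tool_rot: [[-1.0, -0.0, 0.0], [-0.0, 1.0, -0.0], [-0.0, -0.0, -1.0]]
force: [-0.4, -0.9, 1.3]
gripper_width: 0.0451
gripper_force: 25.0
```

Gripped at 45 mm (the legs). Pull out to the stop.

Emit:
send_rows(
  commands=[
    [[0,0,0],[4,0,0],40],
    [[0,0,0],[8,0,0],40],
    [[0,0,0],[12,0,0],40],
    [[0,0,0],[16,0,0],40],
    [[0,0,0],[20,0,0],40],
    [[0,0,0],[22,0,0],40],
    [[0,0,0],[22,0,0],40],
    [[0,0,0],[22,0,0],40],
  ],
)

```text
time_s: 11.3
position: [0.5661, -0.0199, 0.0809]
tool_rot: [[-1.0, -0.0, 0.003], [-0.0, 1.0, -0.0], [-0.003, -0.0, -1.0]]
force: [8.5, -1.8, -2.4]
gripper_width: 0.0456
gripper_force: 25.0
```

Emit:
send_rows(
  commands=[
    [[0,0,0],[0,0,0],55],
    [[0,0,0],[0,0,0],62],
    [[0,0,0],[0,0,0],62],
    [[0,0,0],[0,0,-30],62],
    [[0,0,0],[0,0,-65],70],
    [[0,0,0],[-30,0,-75],87],
    [[0,0,0],[-67,0,-75],87],
    [[0,0,0],[-67,0,-75],87],
    [[0,0,0],[-67,0,-75],87],
  ],
)

```text
time_s: 12.2
position: [0.6315, -0.0196, 0.154]
tool_rot: [[-1.0, -0.0, -0.004], [-0.0, 1.0, 0.0], [0.004, 0.0, -1.0]]
force: [-0.1, -0.1, 0.5]
gripper_width: 0.0872
gripper_force: 0.0
```

```bash
python3 - <<'E'
from h import *
s=telemetry.read_state(); print(s["position"],s["tool_rot"].round(3),s["force"])
c=snap("wrist","w4"); print(c["R"].round(3))
E
```

```text
[ 0.63148713 -0.01957279  0.15397099] [[-1.    -0.    -0.004]
 [-0.     1.     0.   ]
 [ 0.004  0.    -1.   ]] [-0.1285256  -0.09824669  0.51781753]
[[-0.001  1.    -0.   ]
 [ 0.96   0.001  0.281]
 [ 0.281  0.    -0.96 ]]
```

View pics/w4.png

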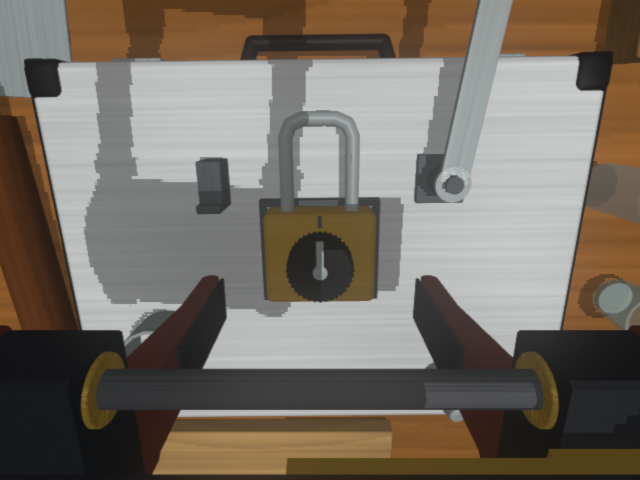

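The shackle is out, with its crossbar at (319,118), the pointer is at the mark, and the lock (320,255) is centred between the fingers. Grip the body.

Emit:
send_rows(
  commands=[
    [[0,0,0],[0,0,35],87],
    [[0,0,0],[0,0,60],87],
    [[0,0,0],[0,0,67],87],
    [[0,0,0],[0,0,67],87],
    [[0,0,0],[0,0,67],87],
    [[0,0,0],[0,0,67],87],
  ],
)

```text
time_s: 12.85
position: [0.6328, -0.0198, 0.0911]
tool_rot: [[-1.0, -0.0, 0.003], [-0.0, 1.0, -0.0], [-0.003, -0.0, -1.0]]
force: [0.1, 0.1, 0.2]
gripper_width: 0.0871
gripper_force: 0.0
```

Emit:
send_rows(
  commands=[
    [[0,0,0],[0,0,3],87],
    [[0,0,0],[0,0,3],87],
    [[0,0,0],[0,0,3],75],
    [[0,0,0],[0,0,3],60],
    [[0,0,0],[0,0,3],60],
    [[0,0,0],[0,0,3],60],
    [[0,0,0],[0,0,3],60],
  ],
  newtons=35,
)

```text
time_s: 13.55
position: [0.6321, -0.0196, 0.0856]
tool_rot: [[-1.0, -0.0, 0.0], [-0.0, 1.0, 0.0], [-0.0, 0.0, -1.0]]
force: [-0.2, 0.3, -0.3]
gripper_width: 0.0661
gripper_force: 35.0
```

Emit:
send_rows(
  commands=[
    [[0,0,0],[0,0,-5],60],
    [[0,0,0],[0,0,-15],60],
    [[0,0,0],[0,0,-30],60],
    [[0,0,0],[0,0,-50],60],
    [[0,0,0],[0,0,-75],60],
    [[0,0,0],[0,0,-100],60],
    [[0,0,0],[0,0,-125],60],
    [[0,0,0],[0,0,-142],60],
    [[0,0,0],[0,0,-150],60],
    [[0,0,0],[0,0,-150],60],
    [[0,0,0],[0,0,-150],60],
    [[0,0,0],[0,0,-150],60],
  ],
)

```text
time_s: 14.75
position: [0.6316, -0.0197, 0.234]
tool_rot: [[-1.0, 0.0, -0.003], [0.0, 1.0, 0.0], [0.003, 0.0, -1.0]]
force: [-0.4, -0.1, -3.6]
gripper_width: 0.066
gripper_force: 35.0
```

Emit:
send_rows(
  commands=[
    [[0,0,0],[0,0,0],60],
    [[0,0,0],[0,0,0],60],
    [[0,0,0],[0,0,0],60],
    [[0,0,0],[0,0,0],60],
    [[0,0,0],[0,0,0],60],
    [[0,0,0],[0,0,0],60],
    [[0,0,0],[0,0,0],60],
    [[0,0,0],[0,0,0],60],
  ],
)

```text
time_s: 15.55
position: [0.632, -0.0197, 0.2357]
tool_rot: [[-1.0, -0.0, 0.0], [-0.0, 1.0, -0.0], [-0.0, -0.0, -1.0]]
force: [-0.2, -0.2, -2.9]
gripper_width: 0.0658
gripper_force: 35.0
```

```bash
python3 - <<'E'
from h import *
s=telemetry.read_state(); print(s["qd"].round(4))
c=snap("wrist","w5")
c=snap("scene","s5"); print(c["img"].shape)
E
```

```text
[ 0.001  -0.0003 -0.0001  0.0009 -0.0002  0.0006]
(480, 640, 3)
```

View pics/w5.png

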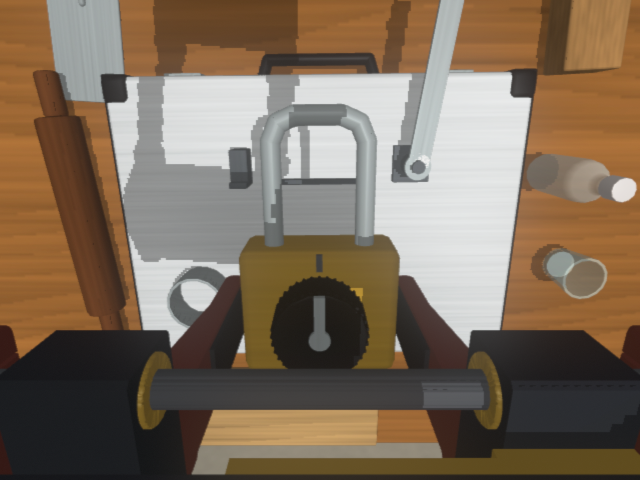

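View pics/s5.png

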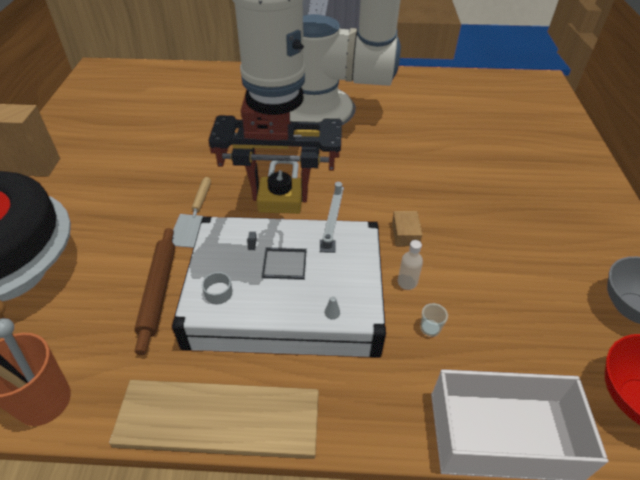

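The lock is held level at about z 0.225, with the shackle out, the pointer at the mark and the bystanders in place (seat empty at (285,263)). Handing in.

```bash
python3 -c "
from bench import ticket
print(ticket.hand_in())"
```

```text
the job is handed in; nothing more can be done
None
```

The job is handed in, verdict not shown: hasp swung to about 1.67 rad, dial at the mark, shackle pulled to its stop, and the padlock held still about 15 cm above the lid with nothing else moved.

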